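# Free the scroll turntable and set it to 60 degrees

### The job

On the violin maker's measuring turntable, pull the red sprung plunger handle up and twist it a quarter turn so that it stays up by itself, slide out the steel locking bar it pinned and lay it flat on the cork mat. Then turn the disc by its upright posts until its scale reads 60 degrees at the white index line, and leave it there with the plunger still up and the bar on the mat. Keep off the delicate wooden scroll on the disc, and do not disturb the other things on the bench.

Things in the scene. Friction and masses are not known exactly. Their poses are not given: they have to be found in the camera images.
- turntable: Fixed grey round base, 280 mm across, 30 mm high; origin at the centre of its underside on the bench, on the disc's axis, z up. The index line lies in its +x direction, the lock bracket with bar and plunger in its +y direction (plunger axis 143 mm from the disc's axis)
- index_line (a point): Middle of the fixed white index line, on top of a dark block beside the disc, 134 mm from its axis in the turntable's +x, 45 mm above the bench
- bracket (a point): Middle of the lock bracket's flat top (49 mm above the bench), 145 mm from the disc's axis; axes as the turntable's. Block 54 mm wide, y -35 to +35 mm from here. On it the bar lies along y between walls 34 mm apart, 16 mm high (y -17 to +33 mm), under a bridge (16 to 26 mm above here, y -17 to +13 mm) that carries the plunger. The bar can leave only by sliding along +y
- disc (a joint): Scale reading in rad of the aluminium disc (240 mm across, top 45 mm above the bench); grows as it turns counter-clockwise seen from above, 0 with the red line at the index line. Limits -1.6 and 2.6. Stiff even friction, 0.35 N m; it stays where left. While the bar is in place its nose is in the way of the posts
- zero_mark (a point): Middle of the long red zero line at the disc's rim, 107 mm from the axis. Black marks every 5 degrees, longer every 10, longest every 30. The mark for reading a lies a degrees clockwise of the red line seen from above: 60 is the second of the longest black marks clockwise from it
- post_blue (a point): Centre of the top of the blue upright post on the disc: 16 mm diameter, 55 mm tall (z = 45 to 100 mm), 88 mm from the disc's axis; at 240 degrees counter-clockwise of the turntable's +x axis when the scale reads 0, turning with the disc. It stands on a springy rubber foot and leans several mm along the rim when pushed, so the disc lags behind the hand: go by the scale
- post_orange (a point): Centre of the top of the orange post, same size and springy foot, opposite the blue one (60 degrees when the scale reads 0)
- scroll: Delicate pale wooden viola scroll lying in a cradle, fixed at the disc's middle, within 60 mm of the axis and up to 50 mm above the disc; origin on the axis at the disc's top. It must not be touched by the robot
- plunger (a joint): Height in m of the plunger: 0 down (its 8 mm pin in the bar's hole), 0.018 at its upper stop. A spring pulls it down, 6 N at 0, 10.5 N at the stop. The handle can be twisted only from 14 mm up, when its lugs clear the brass cheeks; twisted and let go it rests on them at about 13 mm, the pin clear of the bar (needs 9 mm)
- handle (a joint): Twist in rad of the red T-handle: 0 with its long side along the bar (it starts within 0.1 of that); it turns to 1.6 either way. About 0.9 to 1.6 either way rests securely on the cheeks
- handle_grip (a point): Centre of the plunger's red T-handle: 60 mm long (along the turntable's y at twist 0), 14 mm wide, 18 mm high; grasp across the 14 mm. Its centre is 117 mm above the bench when down. Below it, from z = 90 mm down, are the brass cheeks, 26 mm wide over all
- bar_tab (a point): Centre of the yellow upright tab on the locking bar: 12 mm thick (across the bar), 36 mm long (along the bar, the point's y axis), 40 mm high; 32 mm above the bar's underside, 52 mm from the bar's middle towards its free end. Pinned, it is 205 mm from the disc's axis in the turntable's +y, 81 mm above the bench
- bar_mid (a point): Middle of the loose steel locking bar, 150 x 30 x 12 mm, 0.22 kg, long axis y (tab towards +y), z up; half-way up its thickness. It must slide at least 85 mm along the turntable's +y before its nose is out from under the bridge and it can be lifted
- mat_top (a point): Centre of the top of the cork mat on the bench, 220 (its x) x 160 mm, 4 mm thick
- varnish_jar: Bystander: amber jar, 64 mm across, 75 mm high; origin at its underside
- offcut: Bystander: pale wood block 50 x 130 x 40 mm; origin at its underside
- gouge: Bystander: hand tool 200 mm long lying on the bench; origin at its underside
- glue_can: Bystander: green can, 76 mm across, 100 mm high; origin at its underside
Mind the look-alikes: they are no part of the job. Leave any black or orange look-alike of the part that bears bar_tab alone.

How it is judged:
On the way, in this order (a step that is already met when the one before it is completed fails the run):
1. the plunger is latched up: pulled up, twisted and let go, it stays up (value of joint plunger above 0.01 m and (value of joint handle above 0.6 rad or value of joint handle below -0.6 rad) and contact force between plunger and the fingers below 0.1 N), for 0.2 s.
2. the bar lies flat on the cork mat, let go (horizontal distance between bar_mid and mat_top below 0.07 m and height (world z) of bar_mid below 0.014 m and angle between bar_mid's own z axis and vertical below 0.1 rad and contact force between bar and the fingers below 0.1 N), for 0.2 s.
3. only then, the scale reads 60 degrees at the index line (value of joint disc between 1.0123 and 1.0821 rad), for 0.2 s.
At the end, for the whole second after the job is handed in: The scale reads 60 degrees within 2 degrees and the disc is at rest; the plunger is still latched up (more than 10 mm, twisted more than 0.6 rad); the bar lies flat on the cork mat, its middle within 70 mm of the mat's centre (all of step 3 and velocity of joint disc between -0.02 and 0.02 rad/s and value of joint plunger above 0.01 m and (value of joint handle above 0.6 rad or value of joint handle below -0.6 rad) and horizontal distance between bar_mid and mat_top below 0.07 m and height (world z) of bar_mid below 0.014 m and angle between bar_mid's own z axis and vertical below 0.1 rad); the robot touches nothing.
It fails at once if the robot presses on the delicate scroll (over 2 N) (contact force between scroll and the arm above 2 N or contact force between scroll and the fingers above 2 N).
It fails at once if the bar knocks the scroll (over 2 N) (contact force between scroll and bar above 2 N).
It fails at once if a bystander is pushed more than 30 mm (distance of any of varnish_jar, offcut, gouge, glue_can from where it was at the start of the episode above 0.03 m).
It also fails if it takes over 72 s, if anything falls off the work surface, if the arm or the gripper's body presses on something with over 40 N, if the wrist force passes 120 N, or if a joint passes its speed limit or range.

### The arm

A 6-joint arm with a two-finger parallel gripper is mounted at the origin on the work surface. World frame = base frame: x ahead of the robot, y to its left, z up, the work surface at z = 0. Lengths are in m, angles in rad, forces in N, time in s.
With the tool pointing down it reaches from about 0.25 to 0.775 m from the base axis. Payload 4 kg.
Tool frame: the origin (TCP) lies between the finger pads; the fingertips stand 8 mm ahead of it and the grasp point (between the pads) lies 11 mm behind it; z points along the fingers, y is the line along which they close (so a half turn about z gives the same grasp; the last joint's range is limited). The gripper opens to 85 mm and grips with 20 to 120 N. Pads are 22 mm wide; open, the fingers measure 114 mm over their backs; the gripper's body (76 mm by 85 mm) begins 54 mm behind the grasp point. The pads swing forward as they close: fully open they stand 13 mm farther back than shut.
Start: joints at [-1.268, 0.087, 1.371, -0, 1.684, -0.103], TCP at [0.217, -0.505, 0.239] pointing down, gripper open.
Joint ranges: [-3.1, 3.1], [-0.76, 2.03], [0.27, 2.55], [-1.08, 4.22], [0.17, 2.65], [-2.57, 2.57]. Speed limits (rad/s): [2.79, 2.79, 3.14, 3.14, 3.14, 3.14].

### API

Orientations are given as a unit quaternion [w, x, y, z].
In Python, from plant import robot, get_image, job gives the robot as it stands.
- The arm moves only by the tool send_rows, never from a script. Its argument "commands" is a list of rows, each a list of 5 numbers: the shift along the world's x, y, z in m, then the turn about the world's z in degrees, then the opening, from 0 (shut) to 1 (fully open). In form: [[dx, dy, dz, roll, gripper], ...]. A call has 1 to 12 rows; each row shifts and turns the commanded pose from where the row before left it; what a row does not reach is not made up. A row lasts 1/8 s, in which the tool goes at most 62.5 mm and 10.7 degrees, less where a joint would pass 70% of its speed; a pose out of reach is approached as far as the arm can. A call is refused whole if a number of a shift passes 0.0625 or a number of a turn 10.7, either way. A call with a gripper value outside its range is refused whole. The fingers move at their own pace and stop on an object; "newtons" is the grip in N (left out, the last holds). Time passes only in rows, so rows that do not move let the fingers close. It gives the time, the measured TCP pose, the force, the opening and the grip force at its end, in the units of the state.
- robot.observe(): the state, without advancing time (a new reading comes with each control period).
- get_image(name): name is "scene" or "side" or "wrist"; returns a dict with "image" (480x640x3 uint8, blue, green, red), "mtx" (3x3 intrinsics, pixels), "k1" (the pictures are not rectified: a ray, as slopes to the right and down, at radius r is drawn at 1 + k1 r^2 times it, then the intrinsics apply), "world_from_camera" (4x4, takes a point from camera to world coordinates); the wrist camera has in their place "mount" (4x4, takes a point from camera to tool coordinates, whose origin is the TCP and whose axes are the flange's). Camera axes: x right, y down, z forward; pixel columns grow to the right and rows downward; lengths in m; the calibration is good to about 2 mm. A picture is of the moment at which its call begins: read the wrist's pose just before it. There is no depth.
- job.hand_in(): hands the job in; it is judged then, once.
The state is a dict: "t": time; "joints": joint angles; "qd": joint speeds; "joint_efforts": joint torques, N m; "position": TCP position; "eef_rot": TCP orientation; "force": force on the tool from outside, world axes, zero at the start; "ft_torque": the same for the moment, N m; "finger_gap": finger opening in m; "grip_force": force on a finger pad.
Only numpy, scipy, OpenCV 4.12 (cv2) and the standard library are available. Lean on these libraries where they do the work, as an engineer would, in place of code of your own. Each camera call takes 0.05 s, during which the arm holds its last target. There are 200 camera calls.

## Working session

There is one attempt and no reset: what is moved stays moved. The work goes in short steps, Python scripts to look and compute and a tool call to move; the robot and the scene stay as the last step left them, time stands still between calls to the robot, and variables do not carry over. Pictures are saved under pics/ and viewed, at most 10 in all, crops included, and the job is handed in when it is done.

Besides the shell and the picture viewer there is one more tool, called after "Emit:" by a JSON object that holds its "op" and its "data", one argument or row to a line. send_rows: Moves the arm, as the interface text tells. Its arguments: {"type":"object","properties":{"commands":{"type":"array","items":{"type":"array","items":{"type":"number"}}},"newtons":{"type":"number"}},"required":["commands"]}

```bash
mkdir -p pics; ls
python3 - <<'E'
from plant import robot,get_image
import cv2,numpy as np
for n in ("scene","side"):
    d=get_image(n); cv2.imwrite(f"pics/{n}0.png",d["image"]); print(n,d["mtx"].tolist(),d["k1"],np.round(d["world_from_camera"],4).tolist())
o=robot.observe(); print(o)
E
```

```text
pics
scene [[487.70491924011867, 0.0, 328.7208488542802], [0.0, 487.70491924011867, 242.9435800512149], [0.0, 0.0, 1.0]] -0.10804063103365392 [[0.8552, 0.4494, -0.2582, 0.7981], [0.5183, -0.736, 0.4355, -0.511], [0.0056, -0.5063, -0.8623, 1.0193], [0.0, 0.0, 0.0, 1.0]]
side [[564.9807739203886, 0.0, 318.7350804566747], [0.0, 564.9807739203886, 242.10784167247454], [0.0, 0.0, 1.0]] -0.04799229345125149 [[-0.9545, -0.1669, 0.247, 0.1969], [-0.2974, 0.4782, -0.8264, 0.96], [0.0198, -0.8623, -0.5061, 0.7451], [0.0, 0.0, 0.0, 1.0]]
{'t': 0.1, 'joints': array([-1.26807729e+00,  8.79081843e-02,  1.37212942e+00,  3.79178352e-06,
        1.68360798e+00, -1.03091923e-01]), 'qd': array([-0.00052309, -0.00295315, -0.00343375, -0.00096327, -0.00193028,
        0.00056216]), 'joint_efforts': array([ 1.75942041e-03, -3.53015113e+01, -3.14218032e+01, -2.71718136e-04,
        7.93543324e-03,  7.32624073e-06]), 'position': array([ 0.21698933, -0.504908  ,  0.23822802]), 'eef_rot': array([-1.02154335e-03,  9.79484653e-01,  2.01516154e-01, -1.00410361e-04]), 'force': array([-0.40817825,  0.5636785 , -0.41716841]), 'ft_torque': array([0.03415593, 0.00683274, 0.01399698]), 'grip_force': 0.0, 'finger_gap': 0.08527706677959734}
```

View pics/scene0.png

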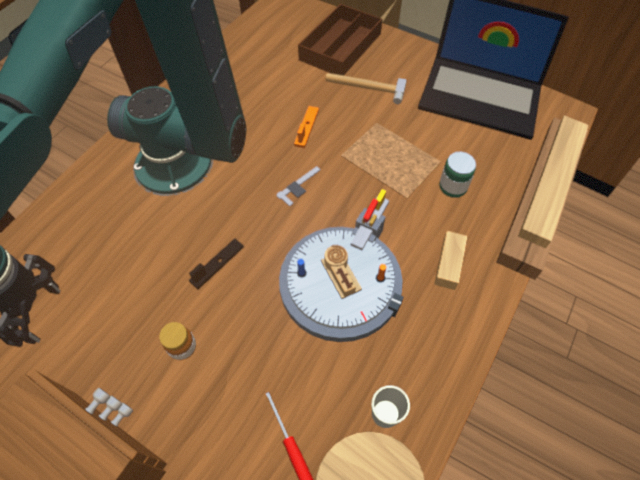

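View pics/side0.png

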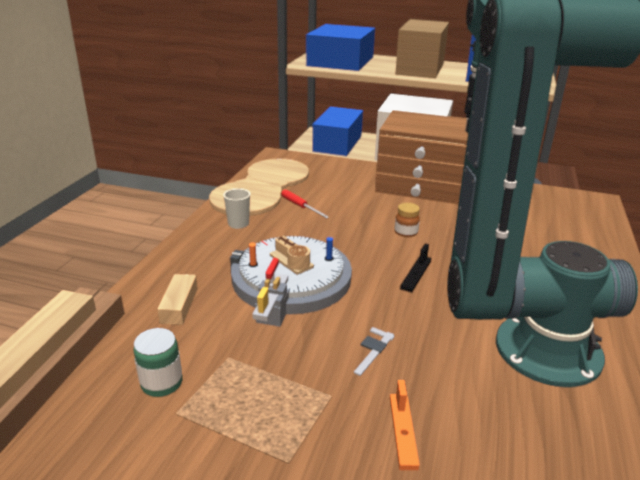

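Scene: disc centre ~(341,280), red handle ~(375,208), yellow tab ~(380,196), mat ~(391,158), red zero line ~(363,316), index block ~(397,302). Side view: mat ~(255,407), handle (272,268), tab (263,298). Now fit the poses using colour blobs.

```bash
cat > h.py <<'E'
import numpy as np,cv2
from scipy.spatial.transform import Rotation as R
def proj(P,d,T):
    p=np.linalg.inv(T)@np.r_[P,1]; x,y=p[0]/p[2],p[1]/p[2]; s=1+d["k1"]*(x*x+y*y); m=d["mtx"]
    return np.array([m[0,0]*x*s+m[0,2],m[1,1]*y*s+m[1,2]])
def ray(u,v,d,T):
    m=d["mtx"];xd,yd=(u-m[0,2])/m[0,0],(v-m[1,2])/m[1,1];x,y=xd,yd
    for _ in range(20):
        s=1+d["k1"]*(x*x+y*y);x,y=xd/s,yd/s
    return T[:3,3],T[:3,:3]@np.array([x,y,1.])
def onz(u,v,d,T,z):
    o,r=ray(u,v,d,T); return o+r*(z-o[2])/r[2]
def wristT(o,d):
    q=o["eef_rot"];T=np.eye(4);T[:3,:3]=R.from_quat([q[1],q[2],q[3],q[0]]).as_matrix();T[:3,3]=o["position"];return T@d["mount"]
def tri(L):
    A=np.zeros((3,3));b=np.zeros(3)
    for o,r in L:
        r=r/np.linalg.norm(r);M=np.eye(3)-np.outer(r,r);A+=M;b+=M@o
    return np.linalg.solve(A,b)
def blob(img,roi,lo,hi):
    x0,y0,x1,y1=roi;h=cv2.cvtColor(img[y0:y1,x0:x1],cv2.COLOR_BGR2HSV)
    m=cv2.inRange(h,np.array(lo),np.array(hi))
    if lo[0]==0 and hi[0]<8: m|=cv2.inRange(h,np.array([174,lo[1],lo[2]]),np.array([180,255,255]))
    n,l,s,c=cv2.connectedComponentsWithStats(m)
    if n<2:return None
    k=1+np.argmax(s[1:,4]);return c[k][0]+x0,c[k][1]+y0,s[k,4]
E
python3 - <<'E'
from h import *
from plant import get_image
C={"handle":([0,170,80],[7,255,255]),"tab":([22,150,100],[34,255,255]),"blue":([105,120,50],[128,255,255]),"orange":([8,170,80],[16,255,255])}
roi={"scene":{"handle":(360,190,395,230),"tab":(365,180,395,215),"blue":(290,250,312,285),"orange":(370,255,392,288),"zero":(350,300,375,330)},
"side":{"handle":(260,250,285,282),"tab":(250,280,280,315),"blue":(318,230,340,268),"orange":(243,235,262,272)}}
ds={n:get_image(n) for n in ("scene","side")}
for k in C:
    L=[]
    for n,d in ds.items():
        b=blob(d["image"],roi[n][k],*C[k]);print(k,n,np.round(b,1));L.append(ray(b[0],b[1],d,d["world_from_camera"]))
    print(k,np.round(tri(L),4))
d=ds["scene"];b=blob(d["image"],roi["scene"]["zero"],[0,90,80],[7,255,255]);print("zero",b,onz(b[0],b[1],d,d["world_from_camera"],.045))
for n,pts in {"scene":[(380,124),(440,161),(409,194),(342,153)],"side":[(228,361),(330,400),(288,454),(179,409)]}.items():
    d=ds[n];print(n,[np.round(onz(u,v,d,d["world_from_camera"],.004)[:2],3).tolist() for u,v in pts])
d=ds["scene"];print("index",onz(397,301,d,d["world_from_camera"],.045))
# disc centre by ellipse of the base: blobs upscaled
i=np.hstack([cv2.resize(ds["scene"]["image"][175:345,270:420],None,fx=3.5,fy=3.5,interpolation=2)]);cv2.imwrite("pics/z.png",i)
E
```

```text
handle scene [370.3 209.1 136. ]
handle side [271.6 268.  109. ]
handle [0.5621 0.0674 0.1185]
tab scene [381.  195.2  74. ]
tab side [262.7 292.8  37. ]
tab [0.5586 0.1275 0.0985]
blue scene [300.4 262.4  37. ]
blue side [328.9 248.5 107. ]
blue [ 0.4905 -0.1099  0.0784]
orange scene [380.9 273.9  62. ]
orange side [252.3 253.3 100. ]
orange [ 0.6521 -0.0404  0.0729]
zero (np.float64(363.25), np.float64(315.75), np.int32(16)) [ 0.66278269 -0.13474604  0.045     ]
scene [[0.415, 0.414], [0.618, 0.379], [0.595, 0.235], [0.378, 0.263]]
side [[0.589, 0.234], [0.376, 0.268], [0.407, 0.4], [0.617, 0.371]]
index [ 0.70892681 -0.06674337  0.045     ]
```

View pics/z.png

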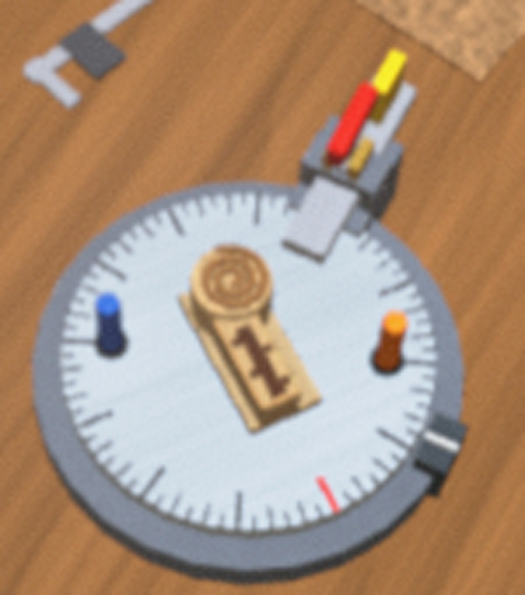

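Fit: centre ≈ (0.571,-0.075), turntable yaw ≈ 3.6°, scale ≈ -38°. Mat centre ≈ (0.50,0.32). The zoom confirms the layout: bar nose over the disc at 12–1 o'clock, orange post on the right. Moving above the handle.

Emit:
{"op": "send_rows", "data": {
  "commands": [
    [0.0288,0.0477,0.001,5.87,1],
    [0.0288,0.0477,0.001,5.87,1],
    [0.0288,0.0477,0.001,5.87,1],
    [0.0288,0.0477,0.001,5.87,1],
    [0.0288,0.0477,0.001,5.87,1],
    [0.0288,0.0477,0.001,5.87,1],
    [0.0288,0.0477,0.001,5.87,1],
    [0.0288,0.0477,0.001,5.87,1],
    [0.0288,0.0477,0.001,5.87,1],
    [0.0288,0.0477,0.001,5.87,1],
    [0.0288,0.0477,0.001,5.87,0.6],
    [0.0288,0.0477,0.001,5.87,0.6]
  ]
}}

```text
t: 1.7
position: [0.5634, 0.0688, 0.2512]
eef_rot: [0.0, 0.683, 0.731, -0.0]
force: [0.8, -1.0, 0.1]
finger_gap: 0.0519
grip_force: 0.0
```

Emit:
{"op": "send_rows", "data": {
  "commands": [
    [0,0,0,0,0.6],
    [0,0,0,0,0.6],
    [0,0,0,0,0.6]
  ]
}}

```text
t: 2.08
position: [0.5623, 0.0659, 0.2515]
eef_rot: [0.0, 0.685, 0.729, -0.0]
force: [-0.3, 0.2, 0.1]
finger_gap: 0.0513
grip_force: 0.0
```

```bash
cat >> h.py <<'E'
def yaw(o):
    q=o["eef_rot"];m=R.from_quat([q[1],q[2],q[3],q[0]]).as_matrix();return np.degrees(np.arctan2(m[1,1],m[0,1]))
E
python3 - <<'E'
from h import *
from plant import get_image,robot
o=robot.observe();d=get_image("wrist");T=wristT(o,d);print(o["t"],o["position"],yaw(o),o["joints"],o["finger_gap"]);print(np.round(T,3))
np.savez("w1.npz",img=d["image"],T=T,mtx=d["mtx"],k1=d["k1"]);cv2.imwrite("pics/w1.png",d["image"])
for n,P in {"handle":(.562,.067,.126),"tab":(.5586,.1275,.101)}.items(): print(n,proj(P,d,T))
E
```

```text
2.075 [0.56227363 0.06590085 0.25150752] 3.5800481765863403 [ 1.67250512e-02  1.21247023e-01  1.30959862e+00 -3.56956524e-04
  1.71065217e+00 -4.58083394e-02] 0.05133633418797153
[[ 0.998  0.06   0.02   0.558]
 [ 0.063 -0.948 -0.311  0.146]
 [-0.     0.311 -0.95   0.386]
 [ 0.     0.     0.     1.   ]]
handle [317.49023925 234.85093345]
tab [318.07009763 152.00732218]
```

View pics/w1.png

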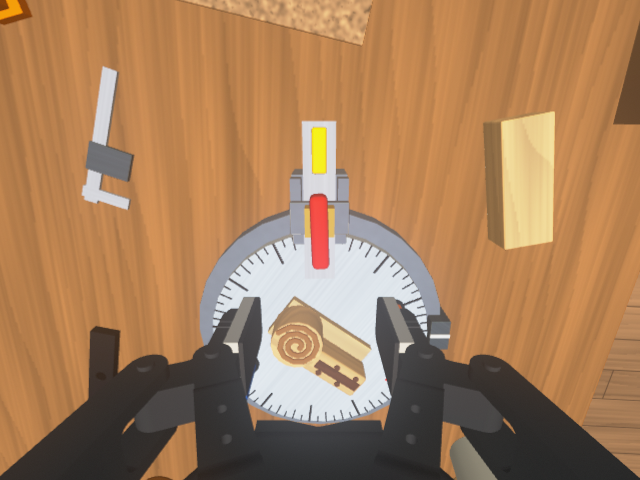

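The wrist view shows the red handle from (318,195) to (321,270), centre (319.5,232), the tab top at (319,150), and the view is aligned with the bar.

Run:
```python
from h import *
w=np.load("w1.npz");d={"mtx":w["mtx"],"k1":float(w["k1"])};T=w["T"]
b=blob(w["img"],(295,180,345,290),[0,170,80],[7,255,255]);print(b,onz(b[0],b[1],d,T,.124))
h1,h2=onz(318,197,d,T,.126),onz(321,268,d,T,.126);print(h1,h2,np.degrees(np.arctan2(*(h1-h2)[1::-1])))
b=blob(w["img"],(300,110,340,190),[22,150,100],[34,255,255]);print(b,onz(b[0],b[1],d,T,.100))
```

```text
(np.float64(318.6456692913386), np.float64(223.47131608548932), np.int32(889)) [0.56234824 0.07560842 0.124     ]
[0.56052729 0.09654425 0.126     ] [0.56652943 0.03957201 0.126     ] 96.01403436851014
(np.float64(318.51510333863274), np.float64(150.03656597774244), np.int32(629)) [0.55885846 0.12896344 0.1       ]
```

Emit:
{"op": "send_rows", "data": {
  "commands": [
    [0.001,0.001,-0.03,2,0.6],
    [0,0,-0.04,0,0.6],
    [0,0,-0.04,0,0.6],
    [0,0,-0.025,0,0.6],
    [0,0,-0.011,0,0.6],
    [0,0,0,0,0],
    [0,0,0,0,0],
    [0,0,0,0,0],
    [0,0,0,0,0],
    [0,0,0,0,0]
  ],
  "newtons": 60
}}

```text
t: 3.38
position: [0.5634, 0.0677, 0.1073]
eef_rot: [0.0, 0.671, 0.741, -0.0]
force: [-5.3, -0.7, 4.9]
finger_gap: 0.0129
grip_force: 60.5
```

Emit:
{"op": "send_rows", "data": {
  "commands": [
    [0,0,0.005,0,0],
    [0,0,0.005,0,0],
    [0,0,0.005,0,0],
    [0,0,0.003,0,0],
    [0,0,0,0,0]
  ]
}}

```text
t: 4.0
position: [0.5633, 0.0678, 0.1227]
eef_rot: [-0.0, 0.671, 0.741, -0.001]
force: [-1.7, -2.5, -10.5]
finger_gap: 0.0131
grip_force: 58.4
```

Emit:
{"op": "send_rows", "data": {
  "commands": [
    [0,0,0.001,0,0],
    [0,0,0,9.5,0],
    [0,0,0,9.5,0],
    [0,0,0,9.5,0],
    [0,0,0,9.5,0],
    [0,0,0,9.5,0],
    [0,0,0,9.5,0],
    [0,0,0,9.5,0],
    [0,0,0,9.5,0],
    [0,0,0,4,0],
    [0,0,0,0,0]
  ]
}}

```text
t: 5.38
position: [0.5622, 0.0673, 0.1233]
eef_rot: [-0.002, 0.038, 0.999, -0.001]
force: [-3.0, -4.5, -11.3]
finger_gap: 0.0125
grip_force: 58.5
```

Emit:
{"op": "send_rows", "data": {
  "commands": [
    [0,0,-0.002,0,0],
    [0,0,-0.002,0,0],
    [0,0,0,0,0]
  ]
}}

```text
t: 5.75
position: [0.5623, 0.0673, 0.1205]
eef_rot: [-0.002, 0.038, 0.999, -0.001]
force: [-4.5, -4.8, -6.2]
finger_gap: 0.0129
grip_force: 59.2
```

Twisted to about 83°, and the load is moving onto the cheeks. Releasing partway and lifting clear.

Emit:
{"op": "send_rows", "data": {
  "commands": [
    [0,0,-0.001,0,0.5],
    [0,0,0,0,0.5],
    [0,0,0,0,0.5],
    [0,0,0,0,0.5],
    [0,0,0.03,0,0.5],
    [0,0.02,0.04,-8,0.5],
    [0,0.02,0.04,-10,0.5],
    [0,0.02,0.02,-10,0.5],
    [0,0,0,-10,0.5],
    [0,0,0,-10,0.5],
    [0,0,0,-10,0.5],
    [0,0,0,-10,0.5]
  ]
}}

```text
t: 7.25
position: [0.5638, 0.1283, 0.2495]
eef_rot: [0.0, 0.592, 0.806, 0.0]
force: [-0.3, 0.3, 0.9]
finger_gap: 0.0428
grip_force: 0.0
```

Emit:
{"op": "send_rows", "data": {
  "commands": [
    [-0.003,0,0,-10,0.5],
    [0,0,0,-4,0.5],
    [0,0,0,0,0.5]
  ]
}}

```text
t: 7.62
position: [0.5608, 0.1282, 0.2495]
eef_rot: [0.0, 0.684, 0.73, 0.0]
force: [-0.2, -1.0, -0.3]
finger_gap: 0.0425
grip_force: 0.0
```

Run:
```python
from h import *
from plant import get_image,robot
o=robot.observe();d=get_image("wrist");T=wristT(o,d);print(o["t"],o["position"],yaw(o),o["finger_gap"],o["force"])
cv2.imwrite("pics/w2.png",d["image"])
b=blob(d["image"],(220,100,420,400),[22,150,100],[34,255,255]);print("tab",b,onz(b[0],b[1],d,T,.100))
b=blob(d["image"],(220,100,420,400),[0,170,80],[7,255,255]);print("handle",b,onz(b[0],b[1],d,T,.137))
```

```text
7.625 [0.56075294 0.12816335 0.24948253] 3.7458445230858124 0.042454203812831416 [-0.21958456 -0.99622771 -0.32959982]
tab (np.float64(315.74954296160877), np.float64(225.76051188299817), np.int32(547)) [0.55896369 0.12989956 0.1       ]
handle (np.float64(315.13168316831684), np.float64(313.5079207920792), np.int32(1010)) [0.56268557 0.0681383  0.137     ]
```

View pics/w2.png

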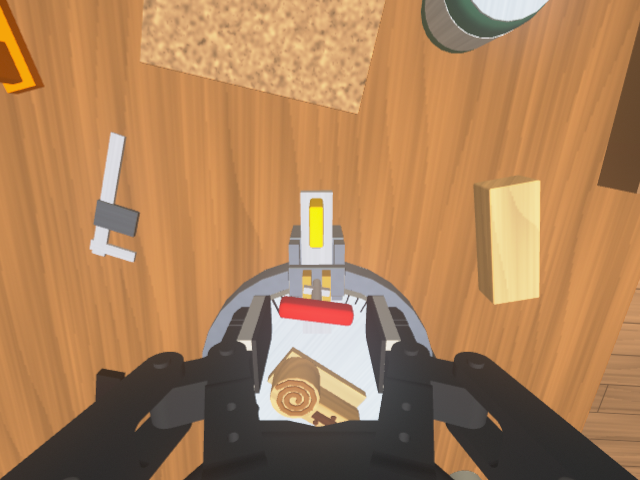

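Handle now lies across the bar (at (315,313)) and stays up. Tab at (0.559,0.130). Descending to grasp it.

Emit:
{"op": "send_rows", "data": {
  "commands": [
    [-0.0015,0.002,-0.03,0,0.5],
    [0,0,-0.045,0,0.5],
    [0,0,-0.045,0,0.5],
    [0,0,-0.035,0,0.5],
    [0,0,-0.0195,0,0.5],
    [0,0,0,0,0.5],
    [0,0,0,0,0],
    [0,0,0,0,0],
    [0,0,0,0,0],
    [0,0,0,0,0]
  ],
  "newtons": 60
}}

```text
t: 8.93
position: [0.5602, 0.1303, 0.0767]
eef_rot: [0.001, 0.684, 0.73, 0.001]
force: [-0.3, 0.7, 5.9]
finger_gap: 0.0115
grip_force: 59.8
```

Emit:
{"op": "send_rows", "data": {
  "commands": [
    [-0.0004,0.006,0,0,0],
    [-0.0006,0.01,0,0,0],
    [-0.0008,0.012,0,0,0],
    [-0.0008,0.012,0,0,0]
  ]
}}

```text
t: 9.43
position: [0.5576, 0.1691, 0.076]
eef_rot: [0.002, 0.684, 0.729, -0.0]
force: [1.5, -3.8, 4.0]
finger_gap: 0.0113
grip_force: 59.4
```

Emit:
{"op": "send_rows", "data": {
  "commands": [
    [-0.0008,0.012,0,0,0],
    [-0.0008,0.012,0,0,0],
    [-0.0008,0.012,0,0,0],
    [-0.0008,0.012,0,0,0],
    [-0.0008,0.012,0.0005,0,0],
    [-0.0008,0.012,0.001,0,0],
    [-0.0004,0.006,0.002,0,0],
    [0,0.005,0.015,0,0],
    [0,0,0.03,0,0],
    [0,0,0,0,0]
  ]
}}

```text
t: 10.68
position: [0.5536, 0.2541, 0.1275]
eef_rot: [0.002, 0.684, 0.729, 0.004]
force: [0.5, -0.1, -1.8]
finger_gap: 0.0113
grip_force: 58.8
```

Run:
```python
from h import *
from plant import get_image,robot
o=robot.observe();print(o["t"],o["position"],yaw(o),o["finger_gap"],o["force"],o["ft_torque"])
for n in ("side",): d=get_image(n); cv2.imwrite("pics/s3.png",cv2.resize(d["image"][200:480,120:420],None,fx=2,fy=2))
```

```text
10.675 [0.55363496 0.25409117 0.12752353] 3.687535228081864 0.01133646058187414 [ 0.49468929 -0.08778047 -1.7671396 ] [ 0.05744342 -0.06943923  0.03217965]
```

View pics/s3.png

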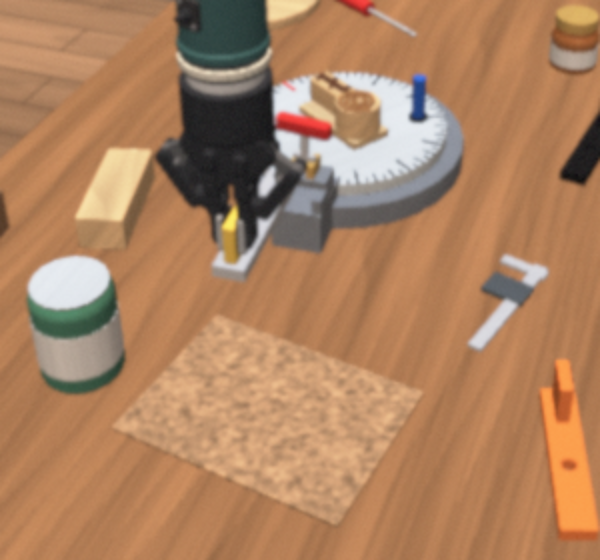

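Bar is free, held level clear of the bracket. Carrying it to the mat, aligned with the mat.

Emit:
{"op": "send_rows", "data": {
  "commands": [
    [-0.004,0.012,0,-2,0],
    [-0.01,0.025,0,-3,0],
    [-0.012,0.03,-0.01,-3,0],
    [-0.012,0.03,-0.02,-3,0],
    [-0.01,0.021,-0.02,0,0],
    [0,0,-0.01,0,0],
    [0,0,-0.01,0,0],
    [0,0,-0.01,0,0],
    [0,0,0,0,0]
  ]
}}

```text
t: 11.85
position: [0.5034, 0.3699, 0.0423]
eef_rot: [-0.0, 0.751, 0.66, -0.001]
force: [-0.1, 0.0, -2.5]
finger_gap: 0.0111
grip_force: 58.6
```

Emit:
{"op": "send_rows", "data": {
  "commands": [
    [0.001,0.001,-0.004,0,0],
    [0,0,-0.003,0,0],
    [0,0,-0.002,0,0],
    [0,0,-0.001,0,0],
    [0,0,0,0,0]
  ]
}}

```text
t: 12.48
position: [0.5043, 0.3721, 0.0333]
eef_rot: [0.0, 0.751, 0.661, -0.0]
force: [-0.6, 1.0, -2.3]
finger_gap: 0.0111
grip_force: 58.6
```

Emit:
{"op": "send_rows", "data": {
  "commands": [
    [0,0,-0.001,0,0],
    [0,0,-0.001,0,0],
    [0,0,-0.001,0,0],
    [0,0,0,0,0]
  ]
}}

```text
t: 12.98
position: [0.5045, 0.3721, 0.0319]
eef_rot: [0.0, 0.751, 0.661, 0.0]
force: [-2.9, -2.0, 5.6]
finger_gap: 0.0111
grip_force: 59.8
```

Contact with the mat. Release and rise.

Emit:
{"op": "send_rows", "data": {
  "commands": [
    [0,0,0,0,0.5],
    [0,0,0,0,0.5],
    [0,0,0,0,0.5],
    [0,0,0,0,0.5],
    [0,0,0.02,0,0.5],
    [0,0,0.04,0,0.5],
    [0,0,0.05,0,0.5],
    [0,0,0.06,0,0.5],
    [0,-0.03,0.05,0,0.5],
    [0,-0.05,0.01,0,0.5],
    [0,0,0,0,0.5]
  ]
}}

```text
t: 14.35
position: [0.5054, 0.2899, 0.2649]
eef_rot: [0.001, 0.752, 0.659, 0.003]
force: [0.3, 0.4, -0.2]
finger_gap: 0.0428
grip_force: 0.0
```

```bash
cat > look.py <<'E'
from h import *
from plant import get_image,robot
import sys
from scipy.optimize import least_squares
o=robot.observe();print(o["t"],o["position"].round(4),yaw(o).round(2),o["finger_gap"],o["force"].round(1),o["joints"].round(2))
# zero mark + posts from fixed cameras
d=get_image("scene");im=d["image"];cv2.imwrite(f"pics/{sys.argv[1]}.png",im)
cv2.imwrite(f"pics/{sys.argv[1]}w.png",get_image("wrist")["image"])
E
python3 look.py m1
python3 - <<'E'
import cv2,numpy as np
a=cv2.imread("pics/m1.png")[100:350,270:470];b=cv2.imread("pics/m1w.png")
b=cv2.resize(b,(400,300));a=cv2.resize(a,(400,500));c=np.zeros((500,800,3),np.uint8);c[:,:400]=a;c[:300,400:]=b;cv2.imwrite("pics/m1c.png",c)
E
```

```text
14.35 [0.5054 0.2899 0.2649] -7.52 0.042758480419555316 [ 0.3  0.4 -0.2] [ 0.42  0.15  1.25 -0.    1.73  0.56]
```

View pics/m1c.png

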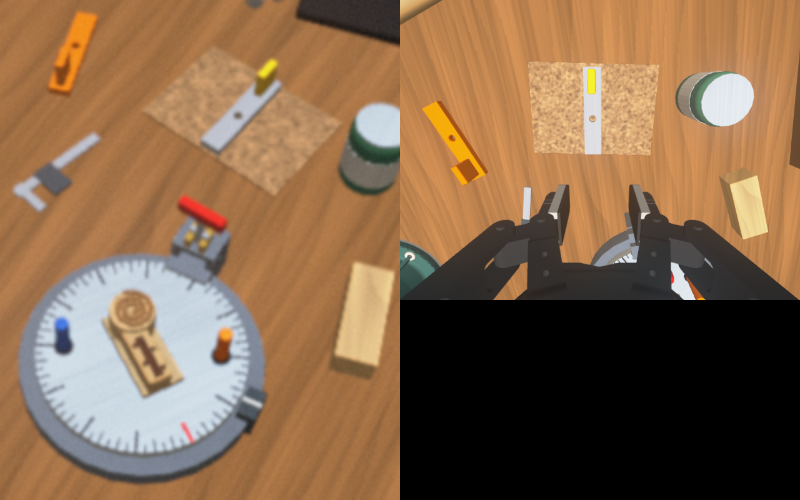

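Bar lies flat and centred on the mat, the plunger stays up, and the disc is unmoved (red line at left-panel (187,432)). Next, above the blue post.

Emit:
{"op": "send_rows", "data": {
  "commands": [
    [-0.002,-0.04,0,-7.4,0.5],
    [-0.002,-0.055,0,-7.4,0.5],
    [-0.002,-0.055,0,-7.4,0.5],
    [-0.002,-0.055,0,-7.4,0.5],
    [-0.002,-0.055,0,-7.4,0.5],
    [-0.002,-0.055,0,-7.4,0.5],
    [-0.002,-0.055,0,-7.4,0.5],
    [-0.001,-0.03,-0.01,-7.2,0.6],
    [0,0,0,0,0.6],
    [0,0,0,0,0.6]
  ]
}}

```text
t: 15.7
position: [0.4897, -0.1067, 0.25]
eef_rot: [-0.001, 0.978, 0.207, -0.0]
force: [-0.2, -0.4, 0.2]
finger_gap: 0.051
grip_force: 0.0
```

Run:
```python
from h import *
from plant import get_image,robot
o=robot.observe();d=get_image("wrist");T=wristT(o,d);print(o["t"],o["position"],yaw(o),o["joints"].round(2),o["finger_gap"])
cv2.imwrite("pics/w4.png",d["image"]);np.savez("w4.npz",img=d["image"],T=T,mtx=d["mtx"],k1=d["k1"])
b=blob(d["image"],(0,0,640,480),[105,120,50],[128,255,255]);print("blue",b,onz(b[0],b[1],d,T,.09))
c=np.array([.5715,-.075])
print(proj((.4905,-.1099,.1),d,T),proj((*c,.045),d,T))
```

```text
15.7 [ 0.48970163 -0.1066785   0.24997696] -66.16368364149768 [-0.33 -0.02  1.46  0.    1.7   0.83] 0.05095000958809212
blue (np.float64(331.3333333333333), np.float64(225.92307692307693), np.int32(234)) [ 0.4928646  -0.11705141  0.09      ]
[322.83854002 228.25422729] [323.54320149 118.66613149]
```

View pics/w4.png

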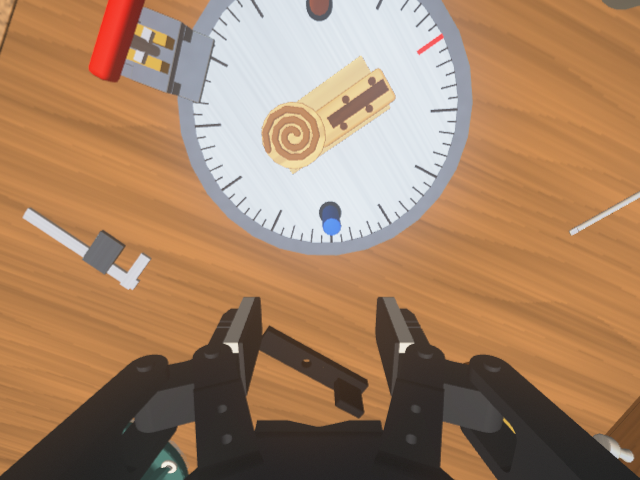

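Blue post top is at (331,227) with its base at (330,212); the red line runs from (418,52) to (442,37).

Run:
```python
from h import *
w=np.load("w4.npz");d={"mtx":w["mtx"],"k1":float(w["k1"])};T=w["T"]
# disc rim by hand-picked points on its outer edge (disc/grey boundary)
f=lambda u,v,z:onz(u,v,d,T,z)[:2]
p=np.array([f(*q,.045) for q in [(458,110),(195,152),(330,242),(430,195),(225,205),(437,40)]])
A=np.c_[2*p,np.ones(len(p))];s=np.linalg.lstsq(A,(p**2).sum(1),rcond=None)[0];c=s[:2];print("c",c,np.sqrt(s[2]+c@c))
c0=np.array([.5715,-.075])
for n,q in {"zero":f(430,44.5,.045),"bluetop":f(331,227,.1),"bluebase":f(330,212,.045),"or":f(319,6,.1)}.items():
  for cc in (c,c0): print(n,q.round(4),np.hypot(*(q-cc)).round(4),np.degrees(np.arctan2(*(q-cc)[::-1])).round(1))
```

```text
c [ 0.56866281 -0.07498021] 0.1213025621252124
zero [ 0.6633 -0.134 ] 0.1115 -31.9
zero [ 0.6633 -0.134 ] 0.1091 -32.7
bluetop [ 0.4943 -0.1157] 0.0848 -151.3
bluetop [ 0.4943 -0.1157] 0.0873 -152.2
bluebase [ 0.4946 -0.1165] 0.0849 -150.7
bluebase [ 0.4946 -0.1165] 0.0874 -151.7
or [ 0.6366 -0.0416] 0.0757 26.2
or [ 0.6366 -0.0416] 0.0732 27.2
```

Reading ≈ -36° (from both the zero line and the post), so +96° is needed. Descending and gripping the blue post.

Emit:
{"op": "send_rows", "data": {
  "commands": [
    [0.0046,-0.009,-0.02,4,0.6],
    [0,0,-0.045,0,0.6],
    [0,0,-0.045,0,0.6],
    [0,0,-0.04,0,0.6],
    [0,0,-0.026,0,0.6],
    [0,0,0,0,0.6],
    [0,0,0,0,0.1],
    [0,0,0,0,0.1],
    [0,0,0,0,0.1],
    [0,0,0,0,0.1]
  ],
  "newtons": 25
}}

```text
t: 17.0
position: [0.4953, -0.1167, 0.0765]
eef_rot: [0.0, 0.971, 0.239, 0.002]
force: [-1.0, 2.1, 6.1]
finger_gap: 0.0152
grip_force: 24.9
```

```bash
cat > arc.py <<'E'
import sys,json
from h import *
from plant import robot
# rows to swing the grip about the axis: total degrees, rows
c=np.array([.5715,-.075]);tot,n=float(sys.argv[1]),int(sys.argv[2])
o=robot.observe();p=o["position"][:2];r=p-c;print(o["position"],np.hypot(*r),np.degrees(np.arctan2(*r[::-1])),yaw(o),o["force"],o["t"])
out=[];q=p
rad=.088
for k in range(1,n+1):
    a=np.arctan2(*r[::-1])+np.radians(tot*k/n);t=c+rad*np.array([np.cos(a),np.sin(a)]);out.append([round(t[0]-q[0],4),round(t[1]-q[1],4),0,round(tot/n,2),.1]);q=q+out[-1][:2]
print(json.dumps(out))
E
python3 arc.py 92 23
```

```text
[ 0.49529162 -0.11673754  0.07653518] 0.08688923336039159 -151.29151331748304 -62.29980678179595 [-0.99932946  2.11176491  6.12586931] 17.0
[[0.0022, -0.0058, 0, 4.0, 0.1], [0.0035, -0.0051, 0, 4.0, 0.1], [0.0038, -0.0048, 0, 4.0, 0.1], [0.0042, -0.0045, 0, 4.0, 0.1], [0.0044, -0.0042, 0, 4.0, 0.1], [0.0048, -0.0039, 0, 4.0, 0.1], [0.005, -0.0035, 0, 4.0, 0.1], [0.0053, -0.0032, 0, 4.0, 0.1], [0.0054, -0.0028, 0, 4.0, 0.1], [0.0057, -0.0025, 0, 4.0, 0.1], [0.0058, -0.002, 0, 4.0, 0.1], [0.0059, -0.0016, 0, 4.0, 0.1], [0.006, -0.0012, 0, 4.0, 0.1], [0.0061, -0.0008, 0, 4.0, 0.1], [0.0061, -0.0003, 0, 4.0, 0.1], [0.0062, 0.0, 0, 4.0, 0.1], [0.0061, 0.0005, 0, 4.0, 0.1], [0.0061, 0.001, 0, 4.0, 0.1], [0.006, 0.0013, 0, 4.0, 0.1], [0.0058, 0.0018, 0, 4.0, 0.1], [0.0058, 0.0022, 0, 4.0, 0.1], [0.0056, 0.0025, 0, 4.0, 0.1], [0.0053, 0.003, 0, 4.0, 0.1]]
```

Emit:
{"op": "send_rows", "data": {
  "commands": [
    [0.0027,-0.0055,0,4,0.1],
    [0.0035,-0.0051,0,4,0.1],
    [0.0038,-0.0048,0,4,0.1],
    [0.0042,-0.0045,0,4,0.1],
    [0.0044,-0.0042,0,4,0.1],
    [0.0048,-0.0039,0,4,0.1],
    [0.005,-0.0035,0,4,0.1],
    [0.0053,-0.0032,0,4,0.1],
    [0.0054,-0.0028,0,4,0.1],
    [0.0057,-0.0025,0,4,0.1],
    [0.0058,-0.002,0,4,0.1],
    [0,0,0,0,0.1]
  ],
  "newtons": 30
}}

```text
t: 18.5
position: [0.5458, -0.1592, 0.0766]
eef_rot: [0.001, 0.81, 0.586, 0.001]
force: [-0.4, 1.3, 6.5]
finger_gap: 0.0149
grip_force: 29.6
```

```bash
python3 arc.py 50 12
```

```text
[ 0.54577258 -0.15917235  0.07655393] 0.0880163874758074 -106.99586142769175 -18.275133775284488 [-0.42255217  1.28019624  6.48032286] 18.5
[[0.0062, -0.0016, 0, 4.17, 0.1], [0.0063, -0.0012, 0, 4.17, 0.1], [0.0063, -0.0008, 0, 4.17, 0.1], [0.0064, -0.0002, 0, 4.17, 0.1], [0.0064, 0.0002, 0, 4.17, 0.1], [0.0064, 0.0006, 0, 4.17, 0.1], [0.0063, 0.0012, 0, 4.17, 0.1], [0.0062, 0.0015, 0, 4.17, 0.1], [0.0061, 0.002, 0, 4.17, 0.1], [0.0059, 0.0025, 0, 4.17, 0.1], [0.0057, 0.0029, 0, 4.17, 0.1], [0.0055, 0.0033, 0, 4.17, 0.1]]
```

Emit:
{"op": "send_rows", "data": {
  "commands": [
    [0.0062,-0.0016,0,4.17,0.1],
    [0.0063,-0.0012,0,4.17,0.1],
    [0.0063,-0.0008,0,4.17,0.1],
    [0.0064,-0.0002,0,4.17,0.1],
    [0.0064,0.0002,0,4.17,0.1],
    [0.0064,0.0006,0,4.17,0.1],
    [0.0063,0.0012,0,4.17,0.1],
    [0.0062,0.0015,0,4.17,0.1],
    [0.0061,0.002,0,4.17,0.1],
    [0.0059,0.0025,0,4.17,0.1],
    [0.0057,0.0029,0,4.17,0.1],
    [0.0055,0.0033,0,4.17,0.1]
  ]
}}

```text
t: 20.0
position: [0.6183, -0.1503, 0.0766]
eef_rot: [0.001, 0.486, 0.874, -0.001]
force: [-3.6, -2.6, 6.2]
finger_gap: 0.0152
grip_force: 29.9
```

Emit:
{"op": "send_rows", "data": {
  "commands": [
    [0,0,0,0,0.1],
    [0,0,0,0,0.1],
    [0,0,0,0,0.1]
  ]
}}

```text
t: 20.38
position: [0.6192, -0.1498, 0.0766]
eef_rot: [0.002, 0.487, 0.873, -0.0]
force: [-0.5, -1.1, 5.0]
finger_gap: 0.0148
grip_force: 29.5
```

```bash
python3 arc.py 1 1;python3 - <<'E'
from h import *
from plant import get_image,robot
d=get_image("scene");T=d["world_from_camera"];im=d["image"];cv2.imwrite("pics/d1.png",im)
w=get_image("wrist")["image"];cv2.imwrite("pics/d1w.png",w)
# expected zero-line place at reading 60
a=np.radians(63.6);print(proj((.5715+.107*np.cos(a),-.075+.107*np.sin(a),.045),d,T))
c=np.zeros((500,800,3),np.uint8);c[:,:400]=cv2.resize(im[160:360,270:430],(400,500),interpolation=2);c[:300,400:]=cv2.resize(w,(400,300));cv2.imwrite("pics/d1c.png",c)
for roi in [(280,200,425,345)]:
  h=cv2.cvtColor(im[200:345,280:425],cv2.COLOR_BGR2HSV)
  m=cv2.inRange(h,np.array([0,80,80]),np.array([6,255,255]))|cv2.inRange(h,np.array([174,80,80]),np.array([180,255,255]))
  n,l,s,cc=cv2.connectedComponentsWithStats(m)
  for k in range(1,n):
    if s[k,4]>4:
      q=cc[k]+[280,200];P=onz(*q,d,T,.045);r=P[:2]-[.5715,-.075];print(q,s[k,4],np.hypot(*r),np.degrees(np.arctan2(r[1],r[0]))-3.6)
E
```

```text
[ 0.61920413 -0.14977549  0.07659343] 0.08869643872361463 -57.46356141140029 31.72369653166744 [-0.49793618 -1.06516777  5.01320354] 20.375
[[0.0009, 0.0014, 0, 1.0, 0.1]]
[379.71164841 252.27305909]
[381.2        253.33333333] 15 0.10835582919800582 57.83075879356139
```

View pics/d1c.png

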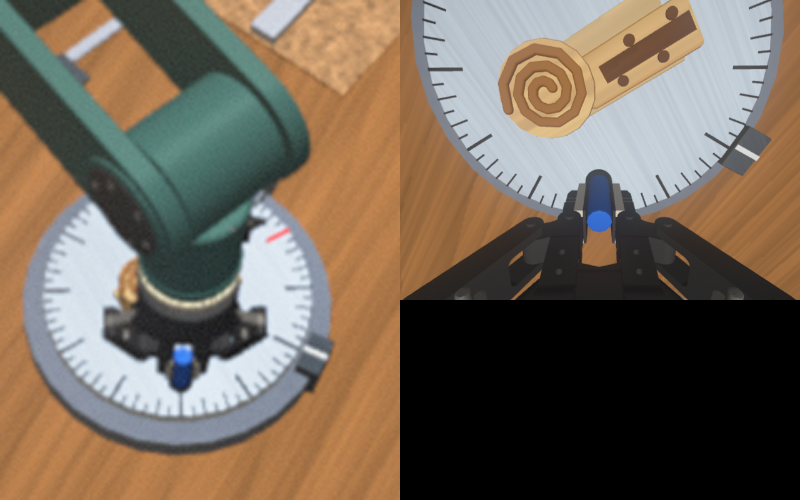

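The 60 mark is nearly at the index line in the wrist view, around (720,141) versus (748,154) in the panel. Measuring it with a polar unwrap of the wrist image.

```bash
cat > read.py <<'E'
from h import *
from plant import get_image,robot
o=robot.observe();d=get_image("wrist");T=wristT(o,d);g=cv2.cvtColor(d["image"],cv2.COLOR_BGR2GRAY).astype(np.float32)
c=np.array([.5715,-.075]);A=np.arange(-16,24,.1);rr=np.arange(.085,.142,.0005)
M=np.array([[proj((c[0]+r*np.cos(a),c[1]+r*np.sin(a),.045),d,T) for a in np.radians(A)] for r in rr],np.float32)
S=cv2.remap(g,M[...,0],M[...,1],cv2.INTER_LINEAR);cv2.imwrite("pics/polar.png",cv2.resize(S,(800,570)))
idx=lambda a,b:(rr>=a)&(rr<b)
w=S[idx(.128,.139)].mean(0);k=np.argmax(w);s=slice(k-12,k+13);ww=np.clip(w[s]-np.percentile(w[s],30),0,None);print("index",(A[s]*ww).sum()/ww.sum(),w.max())
from scipy.signal import find_peaks
for a,b in ((.096,.100),(.100,.104),(.104,.108),(.108,.112),(.112,.116)):
    m=-S[idx(a,b)].mean(0);p,q=find_peaks(m,prominence=8);print(a,[(round(A[i],1),round(x)) for i,x in zip(p,q["prominences"])])
E
python3 read.py
```

```text
index 3.6797676543317803 218.48238
0.096 [(np.float64(-11.8), 8), (np.float64(2.1), 88)]
0.1 [(np.float64(-12.4), 9), (np.float64(2.0), 123)]
0.104 [(np.float64(-13.1), 8), (np.float64(-7.9), 25), (np.float64(1.8), 124), (np.float64(11.8), 30), (np.float64(21.7), 34)]
0.108 [(np.float64(-13.7), 9), (np.float64(-8.0), 123), (np.float64(2.0), 126), (np.float64(11.8), 122), (np.float64(21.7), 123)]
0.112 [(np.float64(-12.9), 87), (np.float64(-8.0), 123), (np.float64(-3.1), 84), (np.float64(1.8), 127), (np.float64(6.8), 91), (np.float64(11.8), 124), (np.float64(16.7), 92), (np.float64(21.7), 119)][ WARN:0@1.448] global loadsave.cpp:1063 imwrite_ Unsupported depth image for selected encoder is fallbacked to CV_8U.
```

View pics/polar.png

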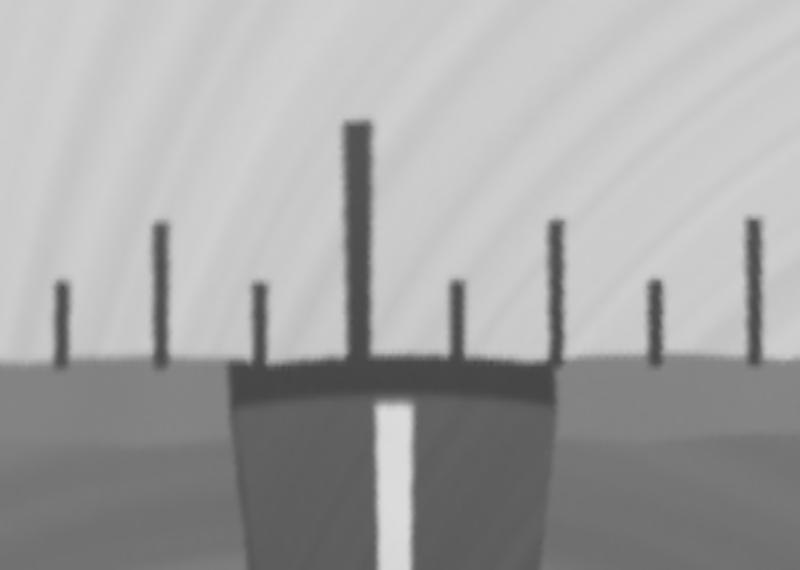

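The polar view shows the longest mark (x=357) 1.8° clockwise of the index line (x=394): reading ≈ 58.2°. Nudging +1.8°.

Emit:
{"op": "send_rows", "data": {
  "commands": [
    [0.0008,0.0005,0,0.6,0.1],
    [0.0008,0.0005,0,0.6,0.1],
    [0.0008,0.0005,0,0.6,0.1],
    [0,0,0,0,0.1],
    [0,0,0,0,0.1]
  ]
}}

```text
t: 21.15
position: [0.6208, -0.1487, 0.0766]
eef_rot: [0.001, 0.473, 0.881, -0.001]
force: [-3.2, -1.7, 6.8]
finger_gap: 0.0149
grip_force: 29.8
```

```bash
python3 read.py 2>/dev/null; python3 arc.py 1 1
```

```text
index 3.6910080924302258 218.57799
0.096 [(np.float64(-6.6), 8), (np.float64(2.8), 89)]
0.1 [(np.float64(-11.4), 8), (np.float64(2.9), 123)]
0.104 [(np.float64(-11.9), 8), (np.float64(-7.0), 25), (np.float64(2.9), 124), (np.float64(12.9), 30), (np.float64(22.8), 34)]
0.108 [(np.float64(-12.5), 9), (np.float64(-6.9), 122), (np.float64(2.9), 126), (np.float64(12.9), 123), (np.float64(22.8), 123)]
0.112 [(np.float64(-11.8), 84), (np.float64(-6.8), 123), (np.float64(-1.9), 88), (np.float64(3.2), 128), (np.float64(8.0), 91), (np.float64(12.9), 123), (np.float64(17.9), 96), (np.float64(22.9), 118)]
[ 0.6208372  -0.14875105  0.07661037] 0.08873204891319014 -56.2186888346817 33.49302689569443 [-2.49865774 -1.5389384   5.0776984 ] 21.2
[[0.0009, 0.0015, 0, 1.0, 0.1]]
```

Emit:
{"op": "send_rows", "data": {
  "commands": [
    [0.0006,0.0004,0,0.4,0.1],
    [0.0006,0.0004,0,0.4,0.1],
    [0,0,0,0,0.1],
    [0,0,0,0,0.45],
    [0,0,0,0,0.45],
    [0,0,0,0,0.45],
    [0,0,0,0,0.45]
  ]
}}

```text
t: 22.08
position: [0.6218, -0.1461, 0.074]
eef_rot: [-0.0, 0.467, 0.884, 0.0]
force: [0.1, -0.6, -0.0]
finger_gap: 0.0386
grip_force: 0.0
```

```bash
python3 read.py 2>/dev/null|head -4
```

```text
index 3.693702645862122 218.71014
0.096 [(np.float64(-5.7), 8), (np.float64(3.8), 90)]
0.1 [(np.float64(-10.5), 8), (np.float64(3.9), 123)]
0.104 [(np.float64(-6.0), 29), (np.float64(3.7), 125), (np.float64(13.8), 34), (np.float64(23.7), 8)]
```

The mark is at 3.8° against the index at 3.7°, so the scale reads 60° with the post released. Rising clear and checking again.

Emit:
{"op": "send_rows", "data": {
  "commands": [
    [0,0,0.01,0,0.45],
    [0,0,0.025,0,0.45],
    [0,0,0.04,0,0.45],
    [0,0,0.04,0,0.45],
    [0,0,0.04,0,0.45],
    [0,0,0,0,0.45],
    [0,0,0,0,0.45],
    [0,0,0,0,0.45],
    [0,0,0,0,0.45]
  ]
}}

```text
t: 23.25
position: [0.6214, -0.1461, 0.2276]
eef_rot: [-0.001, 0.467, 0.884, -0.0]
force: [-0.6, -0.1, 0.8]
finger_gap: 0.0384
grip_force: 0.0
```

```bash
python3 read.py 2>/dev/null|head -4
python3 - <<'E'
from h import *
from plant import get_image
d=get_image("side");T=d["world_from_camera"]
print([blob(d["image"],(200,200,300,460),*c) for c in (([0,170,80],[7,255,255]),([22,150,100],[34,255,255]))],proj((.5628,.068,.13),d,T))
E
```

```text
index 3.6624378603882635 237.26718
0.096 [(np.float64(3.8), 94)]
0.1 [(np.float64(3.9), 127)]
0.104 [(np.float64(-6.0), 20), (np.float64(3.9), 129), (np.float64(13.6), 21), (np.float64(23.5), 13)]
[(np.float64(272.6029411764706), np.float64(262.37254901960785), np.int32(204)), (np.float64(238.21428571428572), np.float64(403.6309523809524), np.int32(84))] [271.05152272 263.33898863]
```

Scale reads 60°, the handle is still at its raised height, and the bar is on the mat.

```bash
python3 -c "
from plant import job
print(job.hand_in())"
```

```text
the job is handed in; nothing more can be done
None
```

I handed the job in at about 23 s: the plunger is latched up, the bar lies flat and centred on the mat, and the scale reads 60° to within about 0.2°, all checked in the camera images. The hand-in returned no verdict.

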